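# Swing a slotted rail into a bench drilling jig

## Robot

A 6-joint arm with a two-finger parallel gripper is mounted at the origin on a cart in front of the work surface, level with it; the furniture and walls round the work are solid. World frame = base frame: x ahead of the robot, y to its left, z up, the work surface at z = 0. Lengths are in m, angles in degrees, forces in N, time in s.
With the tool pointing down it reaches from about 0.35 to 0.875 m from the base axis. Payload 4.2 kg.
Tool frame: the origin (TCP) lies midway between the tips of the shut fingers; the grasp point (between the pads) lies 19 mm behind it; z points along the fingers, y is the line along which they close (so a half turn about z gives the same grasp; the last joint's range is limited). The gripper opens to 87 mm and grips with 3 to 60 N. Pads are 19 mm wide; open, the fingers measure 117 mm over their backs; the gripper's body (75 mm by 190 mm) begins 51 mm behind the grasp point.
Start: joints at [-54.225, 22.042, 0.453, 0, -68.411, -14.817], TCP at [0.224, -0.584, 0.188] pointing down, gripper open.
Joint ranges: [-179.83, 179.83], [-69.29, 118.12], [-61.27, 80.66], [-181.25, 117.63], [-171.15, -9.14], [-177.46, 177.46]. Speed limits (degrees/s): [159.86, 159.86, 180, 180, 180, 180].

## Interface

Orientations are given as a 3x3 rotation matrix whose columns are the frame's x, y, z axes.
In Python, from station import sense, capture, finish_job, silhouettes, landmark_of gives the robot as it stands.
- The arm moves only by the tool step_arm, never from a script. Its arguments are lists of equal length, an entry for each row: "linear": the shift along the tool's x, y, z in mm, a list of three; "delta_rot": the turn, a rotation vector about the tool's x, y, z in rad, a list of three; "grip": the finger opening in mm, from 0 to 87. A call has 1 to 10 rows; each row shifts and turns the commanded pose from where the row before left it, along the tool's axes as they then stand; what a row does not reach is not made up. A row lasts 1/8 s, in which the tool goes at most 62.5 mm and 10.7 degrees, less where a joint would pass 70% of its speed; a pose out of reach is approached as far as the arm can. A call with a gripper value outside its range is refused whole. The fingers move at their own pace and stop on an object; the grip force is fixed at half the most. Time passes only in rows, so rows that do not move let the fingers close. It gives the time, the measured TCP pose, the force, the opening and the grip force at its end, in the units of the state.
- sense(): the state, without advancing time (a new reading comes with each control period).
- capture(name): name is "scene" or "top" or "wrist"; returns a dict with "img" (384x512x3 uint8, red, green, blue), "fx", "fy", "cx", "cy" (pixels), "k1" (the pictures are not rectified: a ray, as slopes to the right and down, at radius r is drawn at 1 + k1 r^2 times it, then the intrinsics apply), "world_to_cam" (4x4, takes a point from world to camera coordinates); the wrist camera has in their place "mount" (4x4, takes a point from camera to tool coordinates, whose origin is the TCP and whose axes are the flange's). Camera axes: x right, y up, looking along -z (the intrinsics and any distortion apply to the point x, -y, -z); pixel columns grow to the right and rows downward; lengths in m; the calibration is good to about 2 mm. A picture is of the moment at which its call begins: read the wrist's pose just before it. There is no depth.
- finish_job(): hands the job in; it is judged then, once.
Trained networks look in the newest picture that a camera, given by its name, has taken for a name from the list of things; names that differ only in an ending like _2 or _b are one class to them, and where a whole thing is asked for, a point or a joint stands for the part that bears it (a point fixed in the world has none). Each returns a list of dicts, best first, with "score" (0 to 1); they miss things now and then, are a little off and sometimes report something else, mostly with a low value. They report only what shows in the picture. A call takes as long as a camera call.
- silhouettes(camera, label): "mask" (384x512 bool, what is visible of it) and "point" ([column, row] in pixels, amid what is visible of it).
- landmark_of(camera, label): "point" ([column, row] in pixels: a listed point, or the origin of a listed thing).
The state is a dict: "time_s": time; "joints": joint angles; "joint_velocities": joint speeds; "effort": joint torques, N m; "tcp_pos": TCP position; "ee_rot": TCP orientation; "wrist_force": force on the tool from outside, world axes, zero at the start; "moment": the same for the moment, N m; "gripper_width": opening from 0.0 (shut) to 1.0 (fully open); "gripper_force": force on a finger pad.
Only numpy, scipy, OpenCV 4.12 (cv2) and the standard library are available. Lean on these libraries where they do the work, as an engineer would, in place of code of your own. Each camera call takes 0.05 s, during which the arm holds its last target. There are 200 camera calls.

## Task

Load the loose aluminium rail into the blue drilling jig: first lay it flat on the bench in front of the jig's open side, slanting well out of line away from the wall, with its black cap beside the steel post, on the post's wall side, and let go. Then pivot it about the post, pushing the free part in under the guide plate, until the rail lies flush along both dark stop pads with its black cap still beside the post. Leave the bottle, the orange cell and the stubby screwdriver where they are.

Things in the scene. Friction and masses are not known exactly. Their poses are not given: they have to be found in the camera images.
- jig: blue drilling jig screwed to the bench, immovable. Origin on the bench at the rail-side face of the post; +x from post towards wall (leftwards and away from the robot), square to the rail line; -y along the line, away from the post. All jig sizes are mm in this frame. Blue back wall: front face x=32.5, y=-40 to -155, 50 high, 12 thick; two small screw lugs behind it to x=59
- jig_post (a point): top centre of the pivot post, a plain round steel dowel, 16 diameter, 45 high, axis at jig x=-8, y=0; nothing above it, and nothing opposite it: the back wall begins 40 further along
- jig_pads (a point): point midway between the two dark stop pads on the wall's front, on the plane of their faces, 12.5 above the bench (jig x=26.5, y=-108). Pads: centred at y=-80 and -136, 12 wide, 36 high. Push about 20 mm from the rail's bare end: that keeps the cap pressed to the post and, between the pads, squares the rail; pushed nearer its middle, the cap drifts off the post
- jig_plate (a point): middle of the open (-x) lower edge of the steel guide plate with brass bushes that roofs the rail line: x=-14 to 44.5, y=-75 to -155, underside 50 above the bench, top 57, bushes to 60. No tool can come straight down to the loaded rail there; one tilted 35 to 45 degrees, fingers pointing down and towards the wall, reaches in under the edge
- rail: loose slotted aluminium rail, 25 x 160 x 25 (x, y, z), about 0.16 kg, z up; origin at the centre of its underside, y along it. The 36 mm at its +y end are a flush black cap. Grasp across its 25 mm width. Loaded, it lies along jig y, +y ends agreeing, axis at jig x=12.5 to 14, capped end about y=+18, bare end about y=-142
- rail_cap_end (a point): centre of the rail's end face at the black cap, 12.5 mm above its underside
- rail_bare_end (a point): centre of the rail's other, bare end face, 12.5 mm above its underside
- flux_bottle: bystander: white dropper bottle with red tip, 34 x 34 x 98, standing behind the jig's wall; origin at the centre of its underside
- cell_orange: bystander: orange round cell lying down, 21 diameter, 72 long along its y, to the right of the jig; origin at the centre of its underside
- stubby: bystander: stubby screwdriver with red handle, 27 x 79 x 28 lying along its y; origin at the centre of its underside

How it is judged:
By the outcome, as a careful person would: the job done as asked, in the order asked, and still so for the second after the job is handed in, with the robot touching nothing.
It also fails if it takes over 58 s, if anything falls off the work surface, if the arm or the gripper's body presses on something with over 40 N, if the wrist force passes 120 N, or if a joint passes its speed limit or range.

## Working session

There is one attempt and no reset: what is moved stays moved. The work goes in short steps, Python scripts to look and compute and a tool call to move; the robot and the scene stay as the last step left them, time stands still between calls to the robot, and variables do not carry over. Pictures are saved under pics/ and viewed, at most 10 in all, crops included, and the job is handed in when it is done.

Besides the shell and the picture viewer there is one more tool, called by a JSON object that holds its "op" and its "data". step_arm: Moves the arm, as the interface text tells. Its arguments: {"type":"object","properties":{"linear":{"type":"array"},"delta_rot":{"type":"array"},"grip":{"type":"array"}},"required":["linear","delta_rot","grip"]}

```bash
mkdir -p pics
cat > h.py <<'E'
import numpy as np, cv2
from station import *
def ray(c,px,s=None):
    K=np.array([[c["fx"],0,c["cx"]],[0,c["fy"],c["cy"]],[0,0,1.]])
    u=cv2.undistortPoints(np.array([[px]],float),K,np.array([c["k1"],0,0,0.]))[0,0]
    d=np.array([u[0],-u[1],-1.])
    if "world_to_cam" in c: T=np.linalg.inv(c["world_to_cam"])
    else:
        P=np.eye(4);P[:3,:3]=s["ee_rot"];P[:3,3]=s["tcp_pos"];T=P@np.array(c["mount"])
    return T[:3,3],T[:3,:3]@d
def atz(c,px,z,s=None):
    o,d=ray(c,px,s); return o+d*(z-o[2])/d[2]
def save(c,n): cv2.imwrite("pics/"+n+".png",c["img"][...,::-1])
Z=dict(jig_post=.045,jig_pads=.0125,jig_plate=.05,rail=0,rail_cap_end=.0125,rail_bare_end=.0125,flux_bottle=0,cell_orange=0,stubby=0)
def marks(cam,names,s=None,c=None):
    c=c or capture(cam)
    for n in names:
        l=landmark_of(cam,n)
        for q in l[:2]: print(cam,n,round(q["score"],2),np.round(q["point"]),np.round(atz(c,q["point"],Z[n],s),4))
    return c
E
python3 - <<'E'
from h import *
a=marks("scene",Z);b=marks("top",Z)
cv2.imwrite("pics/a.png",cv2.resize(np.hstack([a["img"],b["img"]])[...,::-1],(800,300)))
save(b,"top0"); s=sense();print(s["tcp_pos"],s["ee_rot"],s["gripper_width"])
c=capture("wrist");print(c["mount"])
E
```

```text
scene jig_post 0.62 [284. 205.] [ 0.4459 -0.0992  0.045 ]
scene jig_pads 0.73 [265. 207.] [ 0.5305 -0.0858  0.0125]
scene rail 0.96 [175. 249.] [0.4764 0.2689 0.    ]
scene rail_cap_end 0.59 [142. 252.] [0.4976 0.3514 0.0125]
scene rail_bare_end 0.75 [201. 239.] [0.4645 0.1946 0.0125]
scene flux_bottle 0.62 [245. 214.] [ 0.5541 -0.0181  0.    ]
scene stubby 0.46 [158. 236.] [0.5765 0.2785 0.    ]
top jig_post 0.84 [278. 217.] [ 0.4286 -0.1037  0.045 ]
top jig_pads 0.56 [274. 184.] [ 0.5421 -0.092   0.0125]
top jig_plate 0.59 [286. 182.] [ 0.544 -0.129  0.05 ]
top rail 0.77 [171. 203.] [0.4713 0.2635 0.    ]
top rail_cap_end 0.62 [147. 198.] [0.4865 0.3445 0.0125]
top rail_bare_end 0.7 [194. 208.] [0.4542 0.1818 0.0125]
top flux_bottle 0.53 [249. 181.] [ 0.5523 -0.0054  0.    ]
top flux_bottle 0.21 [368. 203.] [ 0.484  -0.4188  0.    ]
top cell_orange 0.55 [366. 200.] [ 0.4932 -0.4117  0.    ]
top stubby 0.55 [171. 171.] [0.5823 0.2677 0.    ]
[ 0.223568  -0.583626   0.1881765] [[-9.33841525e-01 -3.57687021e-01  2.71509502e-05]
 [-3.57687022e-01  9.33841524e-01 -4.95210864e-05]
 [-7.64163481e-06 -5.59563894e-05 -9.99999998e-01]] 0.9988507155426213
[[ 2.30250937e-04  9.60221561e-01  2.79239148e-01  7.79128765e-02]
 [ 9.99999973e-01 -2.17857866e-04 -7.54160379e-05  6.39941560e-05]
 [-1.15816607e-05  2.79239158e-01 -9.60221585e-01 -1.95717902e-01]
 [ 0.00000000e+00  0.00000000e+00  0.00000000e+00  1.00000000e+00]]
```

View pics/a.png

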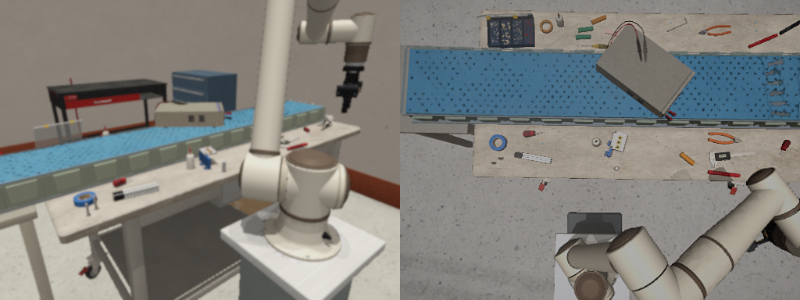

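View pics/top0.png

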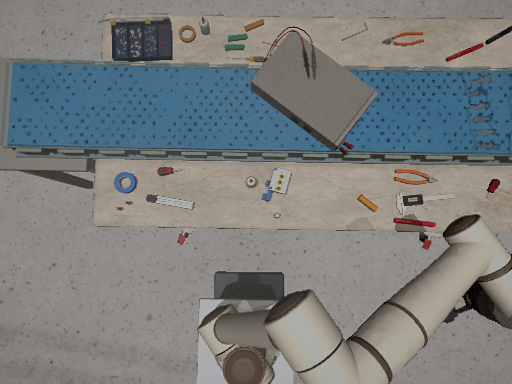

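{"op": "step_arm", "data": {"linear": [[-44,38,-3],[-44,38,-3],[-44,38,-3],[-44,38,-3],[-44,38,-3],[-44,38,-3],[-44,38,-3],[-44,38,-3],[-44,38,-3],[0,0,0]], "delta_rot": [[0,0,0],[0,0,0],[0,0,0],[0,0,0],[0,0,0],[0,0,0],[0,0,0],[0,0,0],[0,0,0],[0,0,0]], "grip": [60,60,60,60,60,60,60,60,60,60]}}

```text
time_s: 2.3
tcp_pos: [0.4728, -0.1197, 0.2155]
ee_rot: [[-0.932, -0.363, 0.001], [-0.363, 0.932, 0.0], [-0.001, -0.0, -1.0]]
wrist_force: [0.2, -0.5, -0.0]
gripper_width: 0.689
gripper_force: 0.0
```

Run:
```python
from h import *
s=sense();print(s["tcp_pos"],s["time_s"],s["joints"])
c=capture("wrist");marks("wrist",["jig_post","jig_pads","jig_plate","flux_bottle","cell_orange"],s,c)
save(c,"w1")
```

```text
[ 0.4728112  -0.11970021  0.2154874 ] 2.3 [ 4.91789011e+00  7.32063315e+00 -1.56398787e+01 -1.33117186e-03
 -6.69642916e+01 -7.36400453e+01]
wrist jig_post 0.6 [288. 137.] [ 0.4299 -0.0991  0.045 ]
wrist jig_pads 0.84 [258. 218.] [ 0.5474 -0.0905  0.0125]
wrist jig_plate 0.92 [224. 215.] [ 0.545  -0.1355  0.05  ]
wrist flux_bottle 0.63 [312. 233.] [ 0.5455 -0.0099  0.    ]
wrist flux_bottle 0.42 [37. 80.] [ 0.4816 -0.4106  0.    ]
wrist cell_orange 0.82 [37. 78.] [ 0.4793 -0.4102  0.    ]
```

View pics/w1.png

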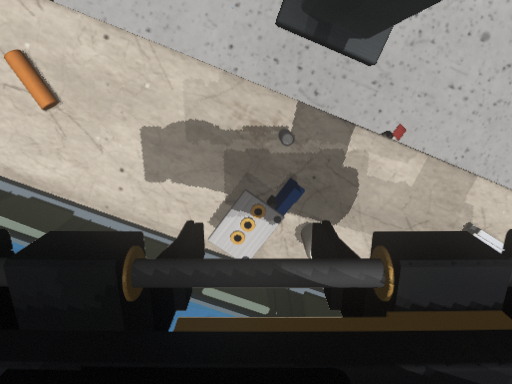

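```bash
cat >> h.py <<'E'
def fit(J,W):
    J=np.array(J)/1000;W=np.array(W);a=J-J.mean(0);b=W-W.mean(0)
    th=np.arctan2((a[:,0]*b[:,1]-a[:,1]*b[:,0]).sum(),(a*b).sum())
    R=np.array([[np.cos(th),-np.sin(th)],[np.sin(th),np.cos(th)]]);t=W.mean(0)-R@J.mean(0)
    return th,R,t,(J@R.T+t-W)*1000
E
python3 - <<'E'
from h import *
s=sense();c=capture("wrist")
import cv2
im=c["img"][160:275,190:320]
cv2.imwrite("pics/w1c.png",cv2.resize(im[...,::-1],None,fx=5,fy=5,interpolation=2))
J=[[-8,0],[-14,-115],[26.5,-108],[-14,-75],[-14,-155]]
W=[atz(c,p,z,s)[:2] for p,z in [((288,135.5),.045),((224,215),.05),((258,218),.0125),((248,190),.057),((208,240),.057)]]
th,R,t,r=fit(J,W);print(np.degrees(th),t,np.round(r,1))
E
```

```text
75.4159596271809 [ 0.43151327 -0.094543  ] [[ 3.3  0.9]
 [-2.8  2.8]
 [-2.1 -1.5]
 [ 0.6 -2.8]
 [ 1.1  0.5]]
```

View pics/w1c.png

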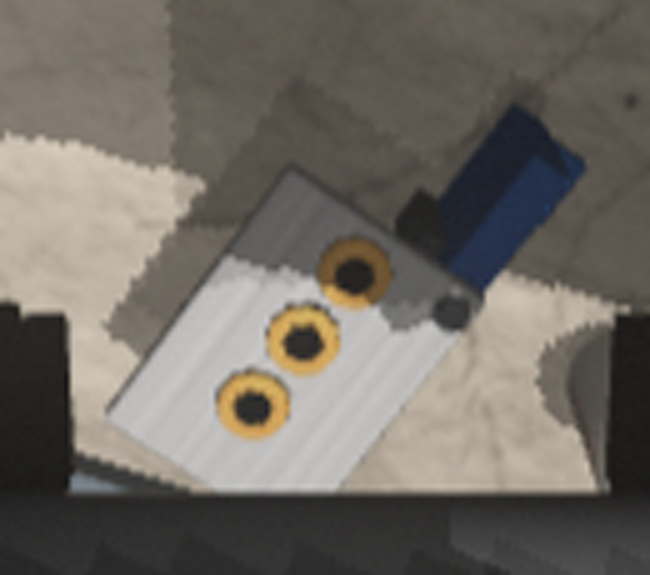

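Run:
```python
from h import *
s=sense();c=capture("wrist")
g=cv2.cvtColor(c["img"],cv2.COLOR_RGB2GRAY)[118:158,265:310]
print(silhouettes("wrist","jig_post")[0]["point"])
print(g[::3,::3])
J=[[-8,0],[-14,-115],[26.5,-108],[-14,-75],[-14,-155],[44.5,-75]]
W=[atz(c,p,z,s)[:2] for p,z in [((288,136),.045),((224,215),.05),((258,218),.0125),((248.4,193),.057),((211.4,242.4),.057),((286.4,220),.057)]]
for k in (range(6),[0,3,4,5],[0,2,3,4,5]):
  th,R,t,r=fit([J[i] for i in k],[W[i] for i in k]);print(np.degrees(th),t,np.round(r,1).tolist())
```

```text
[256.0, 220.7]
[[171 166 169 173 170 163 169 168 178 176 106  97  98 100 101]
 [170 172 163 162 158 162 169 178 174 169  97  96 100 100 100]
 [160 166 171 156 150 170 171 177 174 160  93 101 104  98  99]
 [ 93 142 138 105  92 137 100 139 172 114 100  95 100 107 105]
 [ 94  93  97  98  93  98  95  94 173 104  98 101  98 104 102]
 [ 98  94 107 108 102  94  66  64  62 102 101 103 100 101  99]
 [ 91  99  98 103 103  79  62  65  70  62  91 104 103 105 107]
 [ 96 106 102 104 111  82  59  97 101  98  66 101  96 102 105]
 [113 108 104 112 111 110  62 111 101 103  67  99 100 100 100]
 [104 111 116 116 116 112  80  99 105 104  76 102 104 110 114]
 [ 97 120 116 113 116 112 112  90  81  84 111 110 100 108 116]
 [ 86  83 112 114 119 119 121 118 119 116 108 108 100 109 113]
 [ 86  87  85  94  91  94  96  97  93  91  90  88  86  89  87]
 [ 88  89  93  95  97  94  92  93  95  89  91  92  91  91  90]]
76.03194019291384 [ 0.43287033 -0.09398837] [[4.1, 1.2], [-1.0, 4.5], [-0.9, 0.3], [-1.1, -3.2], [1.3, -2.3], [-2.4, -0.6]]
76.62393315352942 [ 0.43222663 -0.09356114] [[3.5, 1.6], [-1.4, -2.0], [1.2, -0.3], [-3.3, 0.7]]
76.35633084480814 [ 0.43258955 -0.09354892] [[3.9, 1.6], [-1.2, 1.3], [-1.2, -2.3], [1.3, -1.0], [-2.9, 0.3]]
```

{"op": "step_arm", "data": {"linear": [[0,58,0],[0,58,0],[0,58,0],[0,58,0],[0,58,0],[0,58,0],[0,0,0]], "delta_rot": [[0,0,-0.16],[0,0,-0.16],[0,0,0],[0,0,0],[0,0,0],[0,0,0],[0,0,0]], "grip": [60,60,60,60,60,60,60]}}

```text
time_s: 3.62
tcp_pos: [0.2723, 0.1641, 0.2157]
ee_rot: [[-0.767, -0.641, 0.001], [-0.641, 0.767, 0.002], [-0.002, 0.001, -1.0]]
wrist_force: [0.7, -0.5, -0.4]
gripper_width: 0.692
gripper_force: 0.0
```

{"op": "step_arm", "data": {"linear": [[-54,-13,0],[-54,-13,0],[-54,-13,0],[-54,-13,0],[0,0,0],[0,0,0],[0,0,0],[0,0,0],[0,0,0]], "delta_rot": [[0,0,0],[0,0,0],[0,0,0],[0,0,0],[0,0,-0.1685],[0,0,-0.1685],[0,0,-0.1685],[0,0,-0.1685],[0,0,0]], "grip": [60,60,60,60,60,60,60,60,60]}}

```text
time_s: 4.75
tcp_pos: [0.4753, 0.2561, 0.2148]
ee_rot: [[-0.214, -0.977, -0.0], [-0.977, 0.214, -0.001], [0.001, 0.0, -1.0]]
wrist_force: [-0.1, 0.3, 0.6]
gripper_width: 0.687
gripper_force: 0.0
```

```bash
cat >> h.py <<'E'
def rail(cam,s=None,c=None,z=.025):
    c=c or capture(cam)
    m=silhouettes(cam,"rail")[0]; print("rail score",m["score"],m["mask"].sum())
    k=max(cv2.findContours(m["mask"].astype(np.uint8),0,2)[0],key=cv2.contourArea)[:,0]
    P=np.array([atz(c,p,z,s)[:2] for p in k])
    r=cv2.minAreaRect((P*1000).astype(np.float32)); print("rect@top",r,np.round(cv2.boxPoints(r)).tolist()); return c
E
python3 - <<'E'
from h import *
s=sense();print(s["tcp_pos"],s["ee_rot"])
c=capture("wrist");marks("wrist",["rail","rail_cap_end","rail_bare_end"],s,c);rail("wrist",s,c)
save(c,"w2")
E
```

```text
[0.47529862 0.25614324 0.21483349] [[-2.14191788e-01 -9.76791516e-01 -4.61621128e-04]
 [-9.76791394e-01  2.14192039e-01 -5.86344589e-04]
 [ 6.71611990e-04  3.25317349e-04 -9.99999722e-01]]
wrist rail 0.92 [257. 166.] [0.478 0.268 0.   ]
wrist rail_cap_end 0.85 [261. 225.] [0.4894 0.3452 0.0125]
wrist rail_bare_end 0.9 [256. 103.] [0.4614 0.1887 0.0125]
rail score 0.63 2644
rect@top ((475.029296875, 266.9166564941406), (160.45904541015625, 27.843271255493164), 80.51484680175781) [[448.0, 190.0], [476.0, 185.0], [502.0, 344.0], [475.0, 348.0]]
```

View pics/w2.png

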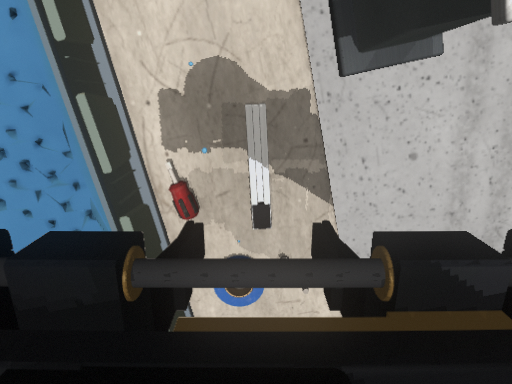

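{"op": "step_arm", "data": {"linear": [[-11,2,50],[0,0,60],[0,0,60],[0,0,30],[0,0,10.5],[0,0,0],[0,0,0],[0,0,0],[0,0,0]], "delta_rot": [[0,0,-0.047],[0,0,0],[0,0,0],[0,0,0],[0,0,0],[0,0,0],[0,0,0],[0,0,0],[0,0,0]], "grip": [60,60,60,60,60,60,10,10,10]}}

```text
time_s: 6.12
tcp_pos: [0.4751, 0.2694, 0.0056]
ee_rot: [[-0.163, -0.987, 0.001], [-0.987, 0.163, 0.001], [-0.002, -0.001, -1.0]]
wrist_force: [1.1, 0.2, 0.1]
gripper_width: 0.435
gripper_force: 0.0
```

{"op": "step_arm", "data": {"linear": [[0,0,0],[0,0,0],[0,0,0],[0,0,-10],[0,0,-50],[0,0,-50],[0,0,0]], "delta_rot": [[0,0,0],[0,0,0],[0,0,0],[0,0,0],[0,0,0],[0,0,0],[0,0,0]], "grip": [10,10,10,10,10,10,10]}}

```text
time_s: 7.0
tcp_pos: [0.4774, 0.2712, 0.12]
ee_rot: [[-0.162, -0.987, 0.008], [-0.987, 0.162, 0.007], [-0.008, -0.007, -1.0]]
wrist_force: [0.7, 0.1, -0.9]
gripper_width: 0.113
gripper_force: 0.0
```

Run:
```python
from h import *
th=np.radians(76.4);R=np.array([[np.cos(th),-np.sin(th)],[np.sin(th),np.cos(th)]]);o=np.array([.4326,-.0936])
s=sense();Rt=np.array(s["ee_rot"]);p=np.array(s["tcp_pos"])
T=np.radians(55);n=np.array([np.cos(T),-np.sin(T)]);d=np.array([-np.sin(T),-np.cos(T)])
ctr=np.array([-8,0])+24*n+62*d
w=o+R@(ctr/1000); raildir=-(R@d)
print(p,ctr,w,np.degrees(np.arctan2(*raildir[::-1])))
tcp=w+raildir*.0024; print(tcp)
print((Rt.T@np.r_[tcp-p[:2],0])*1000)
```

```text
[0.47737449 0.27124851 0.11999375] [-45.02159227 -55.22138812] [ 0.47568656 -0.15034411] 111.40000000000002
[ 0.47481086 -0.14810957]
[414.19376927 -65.59131871  -3.01278804]
```

Run:
```python
from h import *
s=sense();print(s["gripper_width"],s["wrist_force"])
c=capture("wrist");marks("wrist",["rail","rail_cap_end","rail_bare_end"],s,c);rail("wrist",s,c);save(c,"w3")
t=capture("top");marks("top",["rail","rail_cap_end","rail_bare_end"],c=t)
```

```text
0.1126986562957032 [ 0.70059879  0.05874167 -0.94855202]
wrist rail 0.94 [260. 168.] [0.4741 0.2663 0.    ]
wrist rail_cap_end 0.77 [260. 246.] [0.4872 0.3464 0.0125]
wrist rail_bare_end 0.74 [260.  86.] [0.4611 0.1879 0.0125]
rail score 0.78 4232
rect@top ((475.3786926269531, 267.50848388671875), (157.67306518554688, 26.39141845703125), 80.72124481201172) [[450.0, 192.0], [476.0, 188.0], [501.0, 343.0], [475.0, 347.0]]
top rail 0.61 [171. 205.] [0.4651 0.263  0.    ]
top rail_bare_end 0.49 [193. 207.] [0.4569 0.186  0.0125]
```

View pics/w3.png

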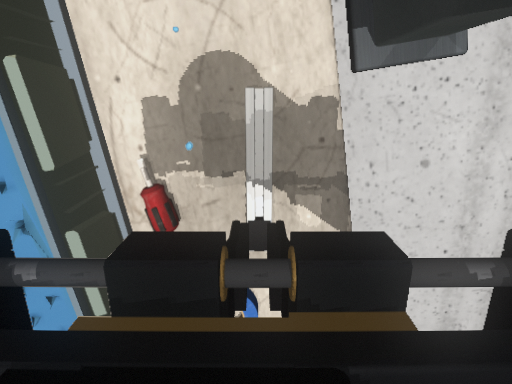

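{"op": "step_arm", "data": {"linear": [[4,1,50],[0,0,45],[0,0,14],[0,0,0],[0,0,0],[0,0,0],[0,0,0],[0,0,0],[0,0,0],[0,0,0]], "delta_rot": [[0,0,0],[0,0,0],[0,0,0],[0,0,0],[0,0,0],[0,0,0],[0,0,0],[0,0,0],[0,0,0],[0,0,0]], "grip": [60,60,60,60,10,10,10,10,10,10]}}

```text
time_s: 8.7
tcp_pos: [0.473, 0.2652, 0.0057]
ee_rot: [[-0.163, -0.987, -0.0], [-0.987, 0.163, -0.0], [0.0, 0.0, -1.0]]
wrist_force: [-1.0, 0.3, 0.0]
gripper_width: 0.123
gripper_force: 0.0
```

Run:
```python
from h import *
s=sense();print(s["gripper_width"],s["wrist_force"],s["gripper_force"])
c=capture("wrist");t=capture("scene")
cv2.imwrite("pics/w4.png",np.hstack([cv2.resize(c["img"],(400,300)),cv2.resize(t["img"][200:290,110:230],(400,300))])[...,::-1])
marks("wrist",["rail","rail_cap_end","rail_bare_end"],s,c)
```

```text
0.12263782564201423 [-1.00730316  0.32970755  0.04336617] 0.0
wrist rail 0.69 [255. 218.] [0.4737 0.2677 0.    ]
wrist rail_cap_end 0.71 [251. 329.] [0.4901 0.346  0.0125]
wrist rail_bare_end 0.91 [250.  95.] [0.4632 0.1881 0.0125]
```

View pics/w4.png

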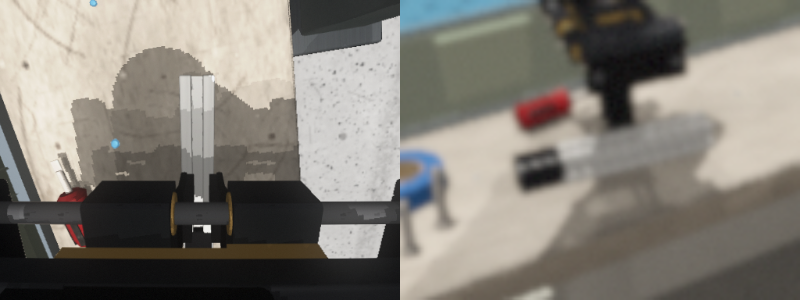

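{"op": "step_arm", "data": {"linear": [[0,0,0],[0,0,0],[0,0,0],[0,0,0],[0,0,0],[0,0,0],[0,0,0]], "delta_rot": [[0,0,0],[0,0,0],[0,0,0],[0,0,0],[0,0,0],[0,0,0],[0,0,0]], "grip": [50,50,50,50,50,50,50]}}

```text
time_s: 9.82
tcp_pos: [0.473, 0.2652, 0.0056]
ee_rot: [[-0.163, -0.987, -0.0], [-0.987, 0.163, -0.0], [0.0, 0.0, -1.0]]
wrist_force: [0.3, 0.5, 0.2]
gripper_width: 0.572
gripper_force: 0.0
```

Run:
```python
from h import *
s=sense();print(s["gripper_width"],s["wrist_force"],s["gripper_force"])
c=capture("wrist");t=capture("scene")
def proj(c,X,s=None):
    X=np.array(X)
    if "mount" in c:
        T=np.eye(4);T[:3,:3]=s["ee_rot"];T[:3,3]=s["tcp_pos"];M=np.linalg.inv(T@c["mount"])
    else: M=np.array(c["world_to_cam"])
    q=M@np.r_[X,1];u=np.array([q[0]/-q[2],-q[1]/-q[2]]);u*=1+c["k1"]*(u@u);return np.array([c["fx"]*u[0]+c["cx"],c["fy"]*u[1]+c["cy"]])
p=s["tcp_pos"]
for z in (0,.019,.05): print(z,proj(t,p+np.array([0,0,z])),proj(c,p+np.array([0,0,z]),s))
a=c["img"][150:384,150:362]; b=t["img"][200:275,120:220]
a=cv2.resize(a,None,fx=2,fy=2,interpolation=2);b=cv2.resize(b,(370,280),interpolation=2)
o=np.zeros((468,800,3),np.uint8);o[:,:424]=a;o[:280,430:]=b
cv2.imwrite("pics/w5.png",o[...,::-1])
```

```text
0.5715267291615213 [0.25927694 0.49600076 0.22978504] 0.0
0 [176.26546925 247.48906868] [255.70657879 217.49278316]
0.019 [175.61712587 241.37016499] [255.49997797 229.11391766]
0.05 [174.53723896 231.20101639] [255.06337773 253.68765332]
```

View pics/w5.png

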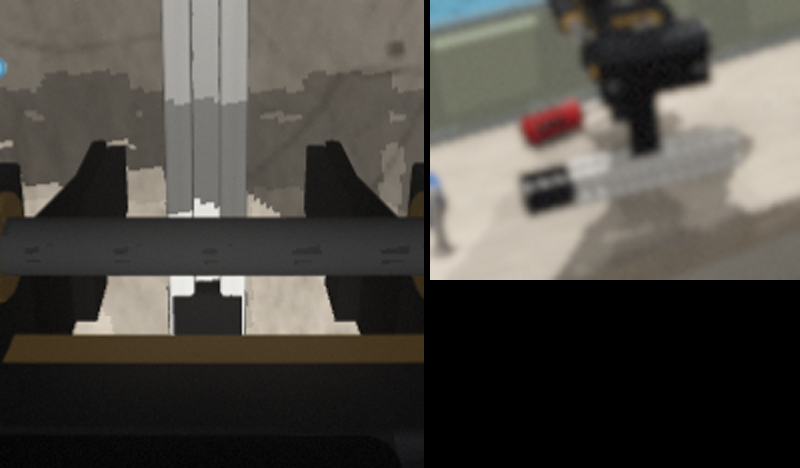

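{"op": "step_arm", "data": {"linear": [[0,0,3],[0,0,3],[0,0,2],[0,0,0]], "delta_rot": [[0,0,0],[0,0,0],[0,0,0],[0,0,0]], "grip": [50,50,50,50]}}

```text
time_s: 10.42
tcp_pos: [0.4729, 0.2651, -0.0026]
ee_rot: [[-0.163, -0.987, -0.0], [-0.987, 0.163, -0.0], [0.0, 0.0, -1.0]]
wrist_force: [0.8, 0.5, 0.5]
gripper_width: 0.576
gripper_force: 0.0
```

{"op": "step_arm", "data": {"linear": [[0,0,3],[0,0,3],[0,0,3],[0,0,3],[0,0,0]], "delta_rot": [[0,0,0],[0,0,0],[0,0,0],[0,0,0],[0,0,0]], "grip": [50,50,50,50,50]}}

```text
time_s: 11.05
tcp_pos: [0.4729, 0.2651, -0.0147]
ee_rot: [[-0.163, -0.987, -0.0], [-0.987, 0.163, -0.0], [0.001, 0.0, -1.0]]
wrist_force: [0.5, 1.0, 0.7]
gripper_width: 0.574
gripper_force: 0.0
```

{"op": "step_arm", "data": {"linear": [[0,0,2],[0,0,2],[0,0,1],[0,0,0]], "delta_rot": [[0,0,0],[0,0,0],[0,0,0],[0,0,0]], "grip": [50,50,50,50]}}

```text
time_s: 11.55
tcp_pos: [0.473, 0.2652, -0.0194]
ee_rot: [[-0.163, -0.987, -0.0], [-0.987, 0.163, -0.0], [0.0, 0.0, -1.0]]
wrist_force: [-0.0, 1.2, -0.1]
gripper_width: 0.575
gripper_force: 0.0
```

Still free; close here.

{"op": "step_arm", "data": {"linear": [[0,0,0],[0,0,0],[0,0,0],[0,0,0],[0,0,0],[0,0,0]], "delta_rot": [[0,0,0],[0,0,0],[0,0,0],[0,0,0],[0,0,0],[0,0,0]], "grip": [15,15,15,15,15,15]}}

```text
time_s: 12.3
tcp_pos: [0.4733, 0.2653, -0.0192]
ee_rot: [[-0.163, -0.987, 0.0], [-0.987, 0.163, 0.0], [-0.0, -0.0, -1.0]]
wrist_force: [0.8, -0.4, 1.1]
gripper_width: 0.28
gripper_force: 30.0
```

{"op": "step_arm", "data": {"linear": [[0,0,-20],[0,0,-50],[0,0,-45],[51.5,-9,0],[51.5,-9,0],[51.5,-9,0],[51.5,-9,0],[51.5,-9,0],[51.5,-9,0],[51.5,-9,0]], "delta_rot": [[0,0,0],[0,0,0],[0,0,0],[0,0,0],[0,0,0],[0,0,0],[0,0,0],[0,0,0],[0,0,0],[0,0,0]], "grip": [15,15,15,15,15,15,15,15,15,15]}}

```text
time_s: 13.55
tcp_pos: [0.4755, -0.1022, 0.0954]
ee_rot: [[-0.163, -0.987, -0.001], [-0.987, 0.163, 0.0], [-0.0, 0.001, -1.0]]
wrist_force: [0.6, 0.5, -1.7]
gripper_width: 0.282
gripper_force: 30.0
```

{"op": "step_arm", "data": {"linear": [[51.5,-9,0],[0,0,0],[0,0,0],[0,0,0],[0,0,0],[0,0,0],[0,0,0]], "delta_rot": [[0,0,0],[0,0,-0.1345],[0,0,-0.1345],[0,0,-0.1345],[0,0,-0.1345],[0,0,0],[0,0,0]], "grip": [15,15,15,15,15,15,15]}}

```text
time_s: 14.42
tcp_pos: [0.4765, -0.1529, 0.0954]
ee_rot: [[0.363, -0.932, -0.001], [-0.932, -0.363, 0.0], [-0.0, 0.001, -1.0]]
wrist_force: [-0.3, -0.1, -0.8]
gripper_width: 0.283
gripper_force: 30.0
```

Run:
```python
from h import *
s=sense();print(s["tcp_pos"],s["time_s"],s["gripper_width"],s["joints"])
c=capture("wrist");marks("wrist",["jig_post","jig_pads","jig_plate"],s,c)
Z.update(rail_cap_end=.12,rail_bare_end=.12);marks("wrist",["rail_cap_end","rail_bare_end"],s,c)
save(c,"w6")
```

```text
[ 0.47645747 -0.15289779  0.0953874 ] 14.425 0.2828996410997825 [ 8.22079484e-01  1.53612778e+01 -2.42679273e+01 -1.78773901e-02
 -5.04150743e+01  2.05024401e+01]
wrist jig_plate 0.71 [168. 188.] [ 0.5433 -0.1337  0.05  ]
wrist rail_bare_end 0.66 [259.  93.] [ 0.5026 -0.2262  0.12  ]
```

View pics/w6.png

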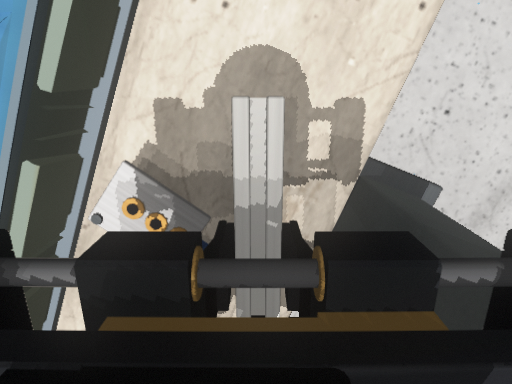

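Run:
```python
from h import *
s=sense();c=capture("wrist")
W=[atz(c,p,.057,s)[:2] for p in [(210,213),(125,162)]]
print(W,fit([[-14,-75],[-14,-155]],W))
# rail edges at held height: bottom z = .0954+.0192 ; top +.025
for p in [(233,98),(284,98),(228,225),(288,225)]: print(atz(c,p,.0954+.0192+.025,s))
```

```text
[array([ 0.50588012, -0.12851647]), array([ 0.57888004, -0.14372176])] (np.float64(1.3654406407801702), array([[ 0.20391539, -0.97898852],
       [ 0.97898852,  0.20391539]]), array([ 0.43265122, -0.09896301]), array([[-2.65957751,  0.55396847],
       [ 2.65957751, -0.55396847]]))
[ 0.51347922 -0.21953725  0.1396    ]
[ 0.4916431 -0.2281023  0.1396   ]
[ 0.49414777 -0.15953484  0.1396    ]
[ 0.46542223 -0.17081357  0.1396    ]
```

{"op": "step_arm", "data": {"linear": [[0,-2,40],[0,0,40],[0,0,15],[0,0,5],[0,0,0],[0,0,0]], "delta_rot": [[0,0,0],[0,0,0],[0,0,0],[0,0,0],[0,0,0],[0,0,0]], "grip": [15,15,15,15,15,15]}}

```text
time_s: 15.52
tcp_pos: [0.4795, -0.1523, -0.0034]
ee_rot: [[0.365, -0.931, 0.002], [-0.931, -0.365, -0.0], [0.001, -0.002, -1.0]]
wrist_force: [-0.5, 0.2, -0.4]
gripper_width: 0.279
gripper_force: 30.0
```

{"op": "step_arm", "data": {"linear": [[0,0,4],[0,0,4],[0,0,4],[0,0,2],[0,0,1],[0,0,0]], "delta_rot": [[0,0,0],[0,0,0],[0,0,0],[0,0,0],[0,0,0],[0,0,0]], "grip": [15,15,15,15,15,15]}}

```text
time_s: 16.27
tcp_pos: [0.4785, -0.1523, -0.0192]
ee_rot: [[0.365, -0.931, -0.0], [-0.931, -0.365, -0.0], [-0.0, 0.0, -1.0]]
wrist_force: [-0.2, 0.2, 0.6]
gripper_width: 0.283
gripper_force: 30.0
```

{"op": "step_arm", "data": {"linear": [[0,0,0],[0,0,0],[0,0,0],[0,0,0],[0,0,-20],[0,0,-50],[0,0,-50],[0,0,0]], "delta_rot": [[0,0,0],[0,0,0],[0,0,0],[0,0,0],[0,0,0],[0,0,0],[0,0,0],[0,0,0]], "grip": [37,37,37,37,37,37,0,0]}}

```text
time_s: 17.27
tcp_pos: [0.482, -0.1525, 0.1049]
ee_rot: [[0.366, -0.931, 0.01], [-0.931, -0.366, -0.001], [0.004, -0.009, -1.0]]
wrist_force: [-0.4, -0.3, 0.3]
gripper_width: 0.277
gripper_force: 0.0
```

Run:
```python
from h import *
s=sense();print(s["tcp_pos"],s["time_s"],s["gripper_width"],s["wrist_force"])
c=capture("wrist");marks("wrist",["rail","rail_cap_end","rail_bare_end","jig_plate","jig_pads","jig_post"],s,c);rail("wrist",s,c)
t=capture("top");marks("top",["rail","rail_cap_end","rail_bare_end","jig_post"],c=t)
t=capture("scene");marks("scene",["rail","rail_cap_end","rail_bare_end","jig_post"],c=t)
```

```text
[ 0.4820132  -0.15251492  0.1049334 ] 17.275 0.27691525892833957 [-0.43477973 -0.29169391  0.31561776]
wrist rail 0.56 [260. 180.] [ 0.479  -0.1517  0.    ]
wrist rail_cap_end 0.95 [259. 261.] [ 0.4498 -0.0755  0.0125]
wrist rail_bare_end 0.81 [262.  96.] [ 0.5058 -0.2255  0.0125]
wrist jig_plate 0.69 [180. 186.] [ 0.5425 -0.1345  0.05  ]
wrist jig_post 0.71 [287. 260.] [ 0.433  -0.1019  0.045 ]
rail score 0.96 4372
rect@top ((478.4057312011719, -155.34967041015625), (25.060352325439453, 147.40240478515625), 21.843549728393555) [[439.0, -92.0], [494.0, -228.0], [517.0, -219.0], [463.0, -82.0]]
top rail 0.66 [291. 205.] [ 0.4703 -0.15    0.    ]
top rail 0.63 [367. 201.] [ 0.4891 -0.4154  0.    ]
top rail_cap_end 0.53 [269. 212.] [ 0.4445 -0.0757  0.0125]
scene rail 0.79 [288. 210.] [ 0.4876 -0.1518  0.    ]
scene rail 0.59 [275. 194.] [ 0.635  -0.2136  0.    ]
scene rail_cap_end 0.49 [274. 214.] [ 0.47   -0.0769  0.0125]
scene rail_cap_end 0.22 [298. 200.] [ 0.5137 -0.2237  0.0125]
scene rail_bare_end 0.7 [299. 200.] [ 0.505  -0.2195  0.0125]
scene jig_post 0.58 [286. 206.] [ 0.4388 -0.0991  0.045 ]
```

{"op": "step_arm", "data": {"linear": [[0,0,-10],[0,0,0],[0,0,0],[0,0,0],[0,0,0],[0,0,0],[0,0,0],[0,0,0],[0,0,0],[0,0,0]], "delta_rot": [[0,0,0.1765],[0,0,0.1765],[0,0,0.1765],[0,0,0.1765],[0,0,0.1765],[0,0,0.1765],[0,0,0.1765],[0,0,0.1765],[0,0,0.1765],[0,0,0]], "grip": [0,0,0,0,0,0,0,0,0,0]}}

```text
time_s: 19.42
tcp_pos: [0.4787, -0.1523, 0.1107]
ee_rot: [[-0.936, -0.351, 0.0], [-0.351, 0.936, -0.0], [-0.0, -0.0, -1.0]]
wrist_force: [0.4, 0.4, -0.5]
gripper_width: 0.003
gripper_force: 0.0
```

{"op": "step_arm", "data": {"linear": [[0,0,0],[0,0,0],[0,0,0],[0,0,0],[0,0,0]], "delta_rot": [[0,-0.1745,0],[0,-0.1745,0],[0,-0.1745,0],[0,-0.1745,0],[0,0,0]], "grip": [0,0,0,0,0]}}

```text
time_s: 20.05
tcp_pos: [0.4723, -0.1526, 0.1062]
ee_rot: [[-0.78, -0.352, 0.518], [-0.283, 0.936, 0.21], [-0.559, 0.017, -0.829]]
wrist_force: [1.1, -1.2, 0.4]
gripper_width: 0.007
gripper_force: 0.0
```

Run:
```python
from h import *
s=sense();p=np.array(s["tcp_pos"]);R=np.array(s["ee_rot"]);print(p,np.round(R,3),s["joints"],s["time_s"])
for tgt in ([.44,-.229,.095],[.476,-.2154,-.005]): print((R.T@(np.array(tgt)-p)*1000).round(1)); p=np.array(tgt)
```

```text
[ 0.47227856 -0.15261139  0.10618844] [[-0.78  -0.352  0.518]
 [-0.283  0.936  0.21 ]
 [-0.559  0.017 -0.829]] [-18.0836803    7.18409481 -28.83234994 -40.65853097 -33.55302264
 -21.18722782] 20.05
[ 53.  -60.3 -23.5]
[ 24.   -1.6 104.4]
```

{"op": "step_arm", "data": {"linear": [[27,-30,-12],[27,-30,-12],[0,0,0],[0,0,0]], "delta_rot": [[0,0,0],[0,0,0],[0,-0.1,0],[0,0,0]], "grip": [0,0,0,0]}}

```text
time_s: 20.55
tcp_pos: [0.4391, -0.229, 0.0941]
ee_rot: [[-0.726, -0.353, 0.591], [-0.261, 0.936, 0.238], [-0.637, 0.018, -0.771]]
wrist_force: [0.6, -0.2, 0.3]
gripper_width: 0.002
gripper_force: 0.0
```

```bash
cat > q.py <<'E'
from h import *
import sys
s=sense();p=np.array(s["tcp_pos"]);R=np.array(s["ee_rot"]);print(p,np.round(R,3).tolist(),s["time_s"],"tilt",np.degrees(np.arccos(-R[2,2])),"yaw y",np.degrees(np.arctan2(R[1,1],R[0,1])),s["wrist_force"])
tip=p-.024*R[:,2];print("tip",tip)
if len(sys.argv)>1: print((R.T@(np.array(eval(sys.argv[1]))-p)*1000).round(1))
E
python3 q.py "[.476,-.2154,-.005]"
```

```text
[ 0.4391266  -0.22896844  0.09406312] [[-0.726, -0.353, 0.591], [-0.261, 0.936, 0.238], [-0.637, 0.018, -0.771]] 20.55 tilt 39.55469951148239 yaw y 110.65969259433005 [ 0.60475163 -0.15076031  0.32216031]
tip [ 0.42494867 -0.23467575  0.11256752]
[ 32.8  -2.1 101.4]
```

{"op": "step_arm", "data": {"linear": [[8,-0.5,30],[8,-0.5,30],[8,-0.5,25],[5,-0.5,10],[4,0,6],[0,0,0]], "delta_rot": [[0,0,0],[0,0,0],[0,0,0],[0,0,0],[0,0,0],[0,0,0]], "grip": [0,0,0,0,0,0]}}

```text
time_s: 21.3
tcp_pos: [0.477, -0.2138, -0.0036]
ee_rot: [[-0.723, -0.356, 0.592], [-0.264, 0.934, 0.239], [-0.639, 0.017, -0.769]]
wrist_force: [0.2, -1.1, 0.6]
gripper_width: 0.006
gripper_force: 0.0
```

```bash
python3 q.py
python3 - <<'E'
from h import *
s=sense();c=capture("wrist");marks("wrist",["rail","rail_cap_end","rail_bare_end","jig_plate","jig_post"],s,c)
save(c,"w7")
E
```

```text
[ 0.47695106 -0.21381981 -0.00356627] [[-0.723, -0.356, 0.592], [-0.264, 0.934, 0.239], [-0.639, 0.017, -0.769]] 21.3 tilt 39.71304354937759 yaw y 110.83944426472988 [ 0.23946958 -1.07969598  0.60694664]
tip [ 0.46273165 -0.21956082  0.01489583]
wrist rail 0.78 [342. 234.] [ 0.4731 -0.1509  0.    ]
wrist jig_post 0.86 [470. 287.] [ 0.4323 -0.0979  0.045 ]
```

View pics/w7.png

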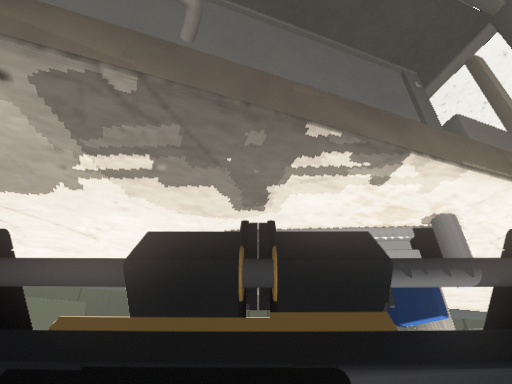

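```bash
cat > path.py <<'E'
from h import *
import sys
from scipy.spatial.transform import Rotation as Ro
A=np.radians(76.5);J=np.array([[np.cos(A),-np.sin(A)],[np.sin(A),np.cos(A)]]);post=np.array([.4315,-.1])
def tcp(th,off=16.1,L=122,z=-.004):
    T=np.radians(th);n=np.array([np.cos(T),-np.sin(T)]);d=np.array([-np.sin(T),-np.cos(T)])
    return np.r_[post+J@(off*n+L*d)/1000,z]
def rows(ths,**k):
    s=sense();p=np.array(s["tcp_pos"]);R=np.array(s["ee_rot"])
    for t in ths:
        yaw=166.5-t; cur=np.degrees(np.arctan2(R[1,1],R[0,1])); dz=np.radians((yaw-cur+180)%360-180)
        q=tcp(t,**k); lin=R.T@(q-p)*1000; rv=R.T@np.array([0,0,dz])
        print(t,q.round(4),"lin",lin.round(1).tolist(),"rot",rv.round(3).tolist(),"norm",np.linalg.norm(lin).round(1))
        R=Ro.from_rotvec([0,0,dz]).as_matrix()@R;p=q
if __name__=="__main__": rows(eval(sys.argv[1]),**(eval(sys.argv[2]) if len(sys.argv)>2 else {}))
E
python3 path.py "[55,51,47,43,39,35,31]"
```

```text
55 [ 0.4912 -0.2076 -0.004 ] lin [-11.3, 1.2, 10.7] rot [-0.008, 0.0, -0.01] norm 15.6
51 [ 0.4986 -0.2032 -0.004 ] lin [-6.5, 1.4, 5.4] rot [-0.045, 0.001, -0.054] norm 8.6
47 [ 0.5056 -0.1983 -0.004 ] lin [-6.5, 1.4, 5.4] rot [-0.045, 0.001, -0.054] norm 8.6
43 [ 0.5123 -0.1928 -0.004 ] lin [-6.5, 1.4, 5.4] rot [-0.045, 0.001, -0.054] norm 8.6
39 [ 0.5185 -0.187  -0.004 ] lin [-6.5, 1.4, 5.4] rot [-0.045, 0.001, -0.054] norm 8.6
35 [ 0.5244 -0.1807 -0.004 ] lin [-6.5, 1.4, 5.4] rot [-0.045, 0.001, -0.054] norm 8.6
31 [ 0.5298 -0.174  -0.004 ] lin [-6.5, 1.4, 5.4] rot [-0.045, 0.001, -0.054] norm 8.6
```

{"op": "step_arm", "data": {"linear": [[-4,0.4,3.5],[-4,0.4,3.5],[-3.5,0.4,3.5],[-6.5,1.4,5.4],[-6.5,1.4,5.4],[-6.5,1.4,5.4],[0,0,0]], "delta_rot": [[0,0,0],[0,0,0],[-0.008,0,-0.01],[-0.045,0.001,-0.054],[-0.045,0.001,-0.054],[-0.045,0.001,-0.054],[0,0,0]], "grip": [0,0,0,0,0,0,0]}}

```text
time_s: 22.48
tcp_pos: [0.513, -0.1926, -0.0045]
ee_rot: [[-0.645, -0.554, 0.526], [-0.417, 0.832, 0.365], [-0.64, 0.016, -0.768]]
wrist_force: [-0.3, 0.8, 0.4]
gripper_width: 0.006
gripper_force: 0.0
```

```bash
cat > look.py <<'E'
from h import *
from path import *
s=sense()
N=["rail_cap_end","rail_bare_end","jig_post","rail"]
for cam in ("wrist","top","scene"):
    c=capture(cam)
    for n in N:
        l=landmark_of(cam,n)
        if l:
            w=atz(c,l[0]["point"],Z[n],s)[:2]; print(cam,n,round(l[0]["score"],2),l[0]["point"],w.round(4),"jig",((J.T@(w-post))*1000+[-8,0]).round(1))
E
python3 q.py;python3 look.py
```

```text
[ 0.51304202 -0.19255676 -0.00448242] [[-0.645, -0.554, 0.526], [-0.417, 0.832, 0.365], [-0.64, 0.016, -0.768]] 22.475 tilt 39.78997529771692 yaw y 123.65008496071948 [-0.29498775  0.82623328  0.42705492]
tip [ 0.50042485 -0.20131566  0.01395907]
wrist rail_cap_end 0.69 [460.1, 242.1] [ 0.444  -0.0779] jig [16.4 -7. ]
wrist rail_bare_end 0.84 [222.7, 236.1] [ 0.5174 -0.2151] jig [ -99.8 -110.4]
wrist rail 0.81 [342.1, 222.4] [ 0.4816 -0.1464] jig [-41.5 -59.6]
top rail_cap_end 0.73 [269.4, 212.4] [ 0.4438 -0.0764] jig [17.8 -6.5]
top rail_bare_end 0.57 [315.0, 194.3] [ 0.5088 -0.2326] jig [-118.9 -106.1]
top jig_post 0.59 [276.9, 216.1] [ 0.4302 -0.1004] jig [-8.7  1.1]
top rail 0.68 [290.2, 202.1] [ 0.4814 -0.1486] jig [-43.6 -59.8]
scene rail_bare_end 0.49 [295.8, 196.7] [ 0.5398 -0.2343] jig [-113.3 -136.7]
scene jig_post 0.8 [284.7, 202.5] [ 0.4637 -0.1157] jig [-15.7 -35. ]
scene rail 0.7 [285.9, 209.0] [ 0.4985 -0.1516] jig [-42.6 -77.2]
```

{"op": "step_arm", "data": {"linear": [[-6.5,1.4,5.4],[-6.5,1.4,5.4],[-6.5,1.4,5.4],[-6.5,1.4,5.4],[-6.5,1.4,5.4],[0,0,0]], "delta_rot": [[-0.045,0.001,-0.054],[-0.045,0.001,-0.054],[-0.045,0.001,-0.054],[-0.045,0.001,-0.054],[-0.045,0.001,-0.054],[0,0,0]], "grip": [0,0,0,0,0,0]}}

```text
time_s: 23.98
tcp_pos: [0.5396, -0.159, -0.0043]
ee_rot: [[-0.462, -0.807, 0.368], [-0.613, 0.59, 0.525], [-0.641, 0.017, -0.768]]
wrist_force: [-0.7, 0.2, 1.3]
gripper_width: 0.006
gripper_force: 0.0
```

```bash
python3 q.py;python3 look.py; python3 path.py "[19,15]"
```

```text
[ 0.53956934 -0.15898659 -0.0042805 ] [[-0.462, -0.807, 0.368], [-0.613, 0.59, 0.525], [-0.641, 0.017, -0.768]] 23.975 tilt 39.847991048373935 yaw y 143.82019700853783 [-0.70726166  0.19314229  1.27414613]
tip [ 0.53074138 -0.17157835  0.01414543]
wrist rail_cap_end 0.64 [459.6, 243.6] [ 0.4357 -0.0716] jig [20.6  2.6]
wrist rail_bare_end 0.9 [215.5, 234.9] [ 0.5537 -0.1819] jig [ -59.1 -137.9]
wrist rail 0.88 [339.2, 219.9] [ 0.4941 -0.1302] jig [-22.7 -67.9]
top rail_cap_end 0.67 [270.3, 215.0] [ 0.435  -0.0796] jig [12.6  1.4]
top rail_bare_end 0.62 [302.3, 180.3] [ 0.5567 -0.1886] jig [ -65.  -142.4]
top jig_post 0.58 [276.8, 213.0] [ 0.4406 -0.0999] jig [-5.8 -8.8]
top rail 0.78 [283.9, 201.1] [ 0.4845 -0.1267] jig [-21.6 -57.7]
scene rail_cap_end 0.75 [276.8, 218.1] [ 0.44   -0.0633] jig [29.6  0.3]
scene rail_bare_end 0.66 [281.9, 198.4] [ 0.5582 -0.1835] jig [ -59.6 -142.7]
scene jig_post 0.86 [285.4, 204.2] [ 0.4514 -0.1082] jig [-11.3 -21.3]
scene rail 0.58 [277.6, 207.6] [ 0.5253 -0.1367] jig [-21.7 -99.8]
19 [ 0.543 -0.152 -0.004] lin [-6.6, 1.1, 5.4] rot [-0.042, 0.001, -0.05] norm 8.5
15 [ 0.5464 -0.1441 -0.004 ] lin [-6.5, 1.4, 5.4] rot [-0.045, 0.001, -0.054] norm 8.6
```

{"op": "step_arm", "data": {"linear": [[6,0,-4.8],[6,0,-4.8],[6,0,-4.8],[1.6,0,1.9],[1.6,0,1.9],[0,0,0]], "delta_rot": [[0,0,0],[0,0,0],[0,0,0],[0,0,0],[0,0,0],[0,0,0]], "grip": [0,0,0,0,0,0]}}

```text
time_s: 25.48
tcp_pos: [0.5251, -0.1777, -0.0099]
ee_rot: [[-0.463, -0.806, 0.368], [-0.613, 0.591, 0.524], [-0.64, 0.017, -0.768]]
wrist_force: [0.6, -0.1, 0.9]
gripper_width: 0.008
gripper_force: 0.0
```

```bash
python3 q.py;python3 look.py|grep wrist; python3 path.py "[23,19,15]" "dict(z=-.009)"
```

```text
[ 0.52511258 -0.17770469 -0.00986454] [[-0.463, -0.806, 0.368], [-0.613, 0.591, 0.524], [-0.64, 0.017, -0.768]] 25.475 tilt 39.83993444309259 yaw y 143.75468722549513 [ 0.59448158 -0.13971043  0.88783495]
tip [ 0.51628227 -0.19029163  0.00856355]
wrist rail_bare_end 0.57 [274.2, 328.7] [0.6628 0.0481] jig [ 190.  -190.4]
wrist jig_post 0.77 [462.1, 301.4] [ 0.431  -0.1004] jig [-8.5  0.3]
23 [ 0.5391 -0.1596 -0.009 ] lin [-18.0, -0.4, 14.3] rot [0.003, -0.0, 0.003] norm 23.0
19 [ 0.543 -0.152 -0.009] lin [-6.5, 1.4, 5.4] rot [-0.045, 0.001, -0.054] norm 8.6
15 [ 0.5464 -0.1441 -0.009 ] lin [-6.5, 1.4, 5.4] rot [-0.045, 0.001, -0.054] norm 8.6
```

{"op": "step_arm", "data": {"linear": [[1,0,1.1],[1,0,1.1],[1,0,1.1],[0,0,0]], "delta_rot": [[0,0,0],[0,0,0],[0,0,0],[0,0,0]], "grip": [0,0,0,0]}}

```text
time_s: 26.72
tcp_pos: [0.5249, -0.178, -0.0142]
ee_rot: [[-0.463, -0.806, 0.368], [-0.613, 0.591, 0.524], [-0.64, 0.017, -0.768]]
wrist_force: [-0.2, -1.1, 0.1]
gripper_width: 0.006
gripper_force: 0.0
```

```bash
python3 path.py "[26,22,18,14,10,6]" "dict(z=-.014,off=21)"
```

```text
26 [ 0.539  -0.1614 -0.014 ] lin [-16.8, -1.5, 13.8] rot [0.036, -0.001, 0.043] norm 21.8
22 [ 0.543  -0.1537 -0.014 ] lin [-6.5, 1.8, 5.4] rot [-0.045, 0.001, -0.054] norm 8.6
18 [ 0.5465 -0.1458 -0.014 ] lin [-6.5, 1.8, 5.4] rot [-0.045, 0.001, -0.054] norm 8.6
14 [ 0.5494 -0.1377 -0.014 ] lin [-6.5, 1.8, 5.4] rot [-0.045, 0.001, -0.054] norm 8.6
10 [ 0.5518 -0.1294 -0.014 ] lin [-6.5, 1.8, 5.4] rot [-0.045, 0.001, -0.054] norm 8.6
6 [ 0.5535 -0.1209 -0.014 ] lin [-6.5, 1.8, 5.4] rot [-0.045, 0.001, -0.054] norm 8.6
```

{"op": "step_arm", "data": {"linear": [[-6,-0.5,4.6],[-6,-0.5,4.6],[-5,-0.5,4.6],[-6.5,1.8,5.4],[-6.5,1.8,5.4],[-6.5,1.8,5.4],[0,0,0]], "delta_rot": [[0,0,0],[0.018,0,0.021],[0.018,0,0.021],[-0.045,0.001,-0.054],[-0.045,0.001,-0.054],[-0.045,0.001,-0.054],[0,0,0]], "grip": [0,0,0,0,0,0,0]}}

```text
time_s: 27.6
tcp_pos: [0.5505, -0.137, -0.014]
ee_rot: [[-0.36, -0.889, 0.282], [-0.679, 0.457, 0.575], [-0.64, 0.016, -0.768]]
wrist_force: [0.3, 0.8, -0.0]
gripper_width: 0.003
gripper_force: 0.0
```

```bash
python3 q.py;python3 look.py; python3 path.py "[14,10,6,2]" "dict(z=-.014,off=21)"
```

```text
[ 0.55053831 -0.13696088 -0.01395341] [[-0.36, -0.889, 0.282], [-0.679, 0.457, 0.575], [-0.64, 0.016, -0.768]] 27.6 tilt 39.8151604415839 yaw y 152.81951798387706 [ 0.30467996  0.81338185 -0.04355627]
tip [ 0.54378048 -0.15076277  0.00448133]
wrist rail_cap_end 0.95 [470.9, 251.5] [ 0.4312 -0.0765] jig [14.8  5.8]
wrist jig_post 0.83 [494.3, 294.1] [ 0.4327 -0.1033] jig [-10.9  -1.9]
wrist rail 0.76 [341.5, 233.3] [ 0.501  -0.1158] jig [ -7.1 -71.3]
top rail_cap_end 0.74 [266.8, 213.3] [ 0.4406 -0.0675] jig [25.7 -1.2]
top rail_bare_end 0.63 [294.6, 177.1] [ 0.5674 -0.1619] jig [ -36.5 -146.6]
top jig_post 0.81 [277.1, 215.4] [ 0.4326 -0.101 ] jig [-8.7 -1.3]
top rail 0.72 [279.9, 196.0] [ 0.502  -0.1126] jig [ -3.8 -71.5]
scene rail_cap_end 0.7 [277.9, 221.2] [ 0.4203 -0.0517] jig [36.3 22.1]
scene rail_bare_end 0.76 [270.4, 199.8] [ 0.5732 -0.1424] jig [ -16.1 -147.7]
scene jig_post 0.86 [286.5, 203.4] [ 0.4543 -0.1154] jig [-17.6 -25.8]
scene rail 0.71 [275.9, 209.5] [ 0.5162 -0.1216] jig [ -9.3 -87.4]
14 [ 0.5494 -0.1377 -0.014 ] lin [0.3, 0.1, 0.3] rot [0.002, -0.0, 0.002] norm 0.5
10 [ 0.5518 -0.1294 -0.014 ] lin [-6.5, 1.8, 5.4] rot [-0.045, 0.001, -0.054] norm 8.6
6 [ 0.5535 -0.1209 -0.014 ] lin [-6.5, 1.8, 5.4] rot [-0.045, 0.001, -0.054] norm 8.6
2 [ 0.5547 -0.1124 -0.014 ] lin [-6.5, 1.8, 5.4] rot [-0.045, 0.001, -0.054] norm 8.6
```

{"op": "step_arm", "data": {"linear": [[-6.5,3.3,5.4],[-6.5,3.3,5.4],[0,0,0]], "delta_rot": [[-0.045,0.001,-0.054],[-0.045,0.001,-0.054],[0,0,0]], "grip": [0,0,0]}}

```text
time_s: 28.72
tcp_pos: [0.5516, -0.1185, -0.0137]
ee_rot: [[-0.261, -0.945, 0.198], [-0.722, 0.327, 0.609], [-0.64, 0.016, -0.768]]
wrist_force: [-0.8, 0.6, 0.6]
gripper_width: 0.007
gripper_force: 0.0
```

```bash
python3 q.py;python3 look.py; python3 path.py "[6,2]" "dict(z=-.014,off=21)"
```

```text
[ 0.55163836 -0.11851939 -0.01372636] [[-0.261, -0.945, 0.198], [-0.722, 0.327, 0.609], [-0.64, 0.016, -0.768]] 28.725 tilt 39.8296941177723 yaw y 160.90321184852496 [-0.81483526  0.59440947  0.64589872]
tip [ 0.54688746 -0.13313901  0.00470448]
wrist jig_post 0.71 [489.5, 296.8] [ 0.4309 -0.0957] jig [-4.   1.5]
wrist rail 0.62 [336.2, 233.5] [ 0.5028 -0.1048] jig [  3.9 -70.4]
top rail_cap_end 0.49 [264.6, 214.4] [ 0.4367 -0.0601] jig [32.1  4.3]
top jig_post 0.78 [277.9, 214.9] [ 0.4343 -0.1037] jig [-10.9  -3.6]
top rail 0.73 [275.9, 198.6] [ 0.4927 -0.0988] jig [  7.4 -59.2]
scene rail_cap_end 0.55 [279.4, 219.0] [ 0.4298 -0.0656] jig [25.   9.7]
scene rail_bare_end 0.49 [265.0, 199.7] [ 0.5858 -0.1277] jig [   1.1 -156.5]
scene jig_post 0.68 [285.4, 203.7] [ 0.4546 -0.1109] jig [-13.2 -25. ]
scene rail 0.47 [275.6, 211.3] [ 0.5051 -0.1113] jig [ -1.8 -74.1]
6 [ 0.5535 -0.1209 -0.014 ] lin [0.6, -3.0, 0.2] rot [0.002, -0.0, 0.003] norm 3.0
2 [ 0.5547 -0.1124 -0.014 ] lin [-6.5, 1.8, 5.4] rot [-0.045, 0.001, -0.054] norm 8.6
```

{"op": "step_arm", "data": {"linear": [[-6.5,2.5,5.4],[-3.2,1,2.7],[-1.9,0,1.6],[0,0,0]], "delta_rot": [[-0.045,0.001,-0.054],[-0.022,0,-0.027],[0,0,0],[0,0,0]], "grip": [0,0,0,0]}}

```text
time_s: 29.98
tcp_pos: [0.5522, -0.105, -0.0135]
ee_rot: [[-0.185, -0.973, 0.135], [-0.747, 0.229, 0.625], [-0.639, 0.015, -0.769]]
wrist_force: [-1.2, -4.5, 1.1]
gripper_width: 0.003
gripper_force: 2.1
```

```bash
python3 q.py;python3 look.py; python3 path.py "[0]" "dict(z=-.014,off=21)"
```

```text
[ 0.55219336 -0.10501989 -0.01353329] [[-0.185, -0.973, 0.135], [-0.747, 0.229, 0.625], [-0.639, 0.015, -0.769]] 29.975 tilt 39.740143527048225 yaw y 166.77258343339744 [-1.20507913 -4.48533137  1.07253083]
tip [ 0.54894474 -0.1200154   0.00492155]
wrist rail_cap_end 0.81 [461.4, 251.2] [ 0.4275 -0.0765] jig [14.   9.4]
wrist jig_post 0.88 [488.0, 292.0] [ 0.4338 -0.1047] jig [-12.   -3.3]
wrist rail 0.76 [335.5, 232.8] [ 0.5025 -0.0971] jig [ 11.4 -68.4]
top rail_cap_end 0.51 [265.7, 216.2] [ 0.4306 -0.0639] jig [26.9  9.3]
top jig_post 0.63 [277.0, 214.7] [ 0.4349 -0.1007] jig [-7.9 -3.5]
top rail 0.62 [277.5, 197.1] [ 0.498  -0.1043] jig [  3.3 -65.7]
scene rail_cap_end 0.62 [280.4, 218.8] [ 0.429  -0.0691] jig [21.5  9.6]
scene rail_bare_end 0.54 [272.7, 193.5] [ 0.617  -0.1878] jig [ -50.1 -200.9]
scene jig_post 0.95 [284.9, 206.9] [ 0.4356 -0.0926] jig [ 0.1 -2.3]
scene rail 0.52 [271.6, 209.4] [ 0.5259 -0.1104] jig [  3.9 -94.3]
0 [ 0.555  -0.1081 -0.014 ] lin [2.2, -3.5, -1.2] rot [0.002, -0.0, 0.003] norm 4.3
```

{"op": "step_arm", "data": {"linear": [[-0.8,0,0.6],[-0.8,0,0.6],[0,0,0]], "delta_rot": [[0,0,0],[0,0,0],[0,0,0]], "grip": [0,0,0]}}

```text
time_s: 31.1
tcp_pos: [0.5523, -0.1046, -0.0136]
ee_rot: [[-0.186, -0.973, 0.136], [-0.748, 0.23, 0.623], [-0.638, 0.014, -0.77]]
wrist_force: [-3.5, -9.4, 1.5]
gripper_width: -0.001
gripper_force: 4.9
```

{"op": "step_arm", "data": {"linear": [[6,0,-5],[16,0,-13],[25,0,-21],[0,30,-50],[0,30,-30],[0,0,0],[0,0,0]], "delta_rot": [[0,0,0],[0,0,0],[0,0,0],[0,0,0],[0,0,0],[0,0,0],[0,0,0]], "grip": [0,0,0,0,0,0,0]}}

```text
time_s: 31.98
tcp_pos: [0.4693, -0.1979, 0.0486]
ee_rot: [[-0.186, -0.973, 0.136], [-0.744, 0.23, 0.627], [-0.641, 0.016, -0.767]]
wrist_force: [-0.4, -0.3, 0.2]
gripper_width: 0.007
gripper_force: 0.0
```

```bash
python3 q.py;sed -i 's/"rail"\]/"rail","jig_pads","jig_plate"]/' look.py; python3 look.py
python3 - <<'E'
from h import *
from path import *
s=sense();c=capture("wrist")
for n,z in (("rail",.025),("jig_post",.045)):
    m=silhouettes("wrist",n)
    if m:
        v,u=np.where(m[0]["mask"]);print(n,m[0]["score"],"cols",u.min(),u.max(),"rows",v.min(),v.max(),m[0]["point"])
# black cap/rail end: dark pixels of cap near landmark
l=landmark_of("wrist","rail_cap_end")[0]["point"];print(l)
x,y=map(int,np.round(l));g=cv2.cvtColor(c["img"],cv2.COLOR_RGB2GRAY);print(g[y-24:y+24:3,x-60:x+40:4])
E
```

```text
[ 0.46927393 -0.19792858  0.04862558] [[-0.186, -0.973, 0.136], [-0.744, 0.23, 0.627], [-0.641, 0.016, -0.767]] 31.975 tilt 39.90795229914717 yaw y 166.6952882496427 [-0.38750036 -0.31474954  0.15127534]
tip [ 0.46601538 -0.21297717  0.0670354 ]
wrist rail_cap_end 0.97 [325.9, 237.5] [ 0.4253 -0.0743] jig [15.6 12. ]
wrist rail_bare_end 0.7 [172.2, 236.9] [ 0.5741 -0.1159] jig [   9.8 -142.4]
wrist rail 0.97 [248.5, 226.1] [ 0.501  -0.0954] jig [ 12.6 -66.5]
wrist jig_plate 0.16 [311.4, 221.4] [ 0.4338 -0.1858] jig [-90.9 -22.3]
top rail_cap_end 0.76 [266.4, 217.3] [ 0.4269 -0.0664] jig [23.6 12.4]
top jig_post 0.76 [275.7, 214.4] [ 0.4359 -0.0963] jig [-3.4 -3.4]
top rail 0.58 [269.9, 217.7] [ 0.4262 -0.0789] jig [11.3 10.1]
top jig_pads 0.7 [273.5, 183.7] [ 0.5431 -0.0893] jig [  28.5 -106. ]
top jig_plate 0.9 [286.1, 180.1] [ 0.5514 -0.1297] jig [  -8.8 -123.6]
scene rail_cap_end 0.64 [280.1, 216.9] [ 0.4405 -0.0774] jig [16.1 -3.5]
scene rail_bare_end 0.55 [262.7, 201.7] [ 0.5759 -0.1098] jig [  16.2 -142.7]
scene jig_post 0.76 [288.1, 203.5] [ 0.4505 -0.1189] jig [-22.  -22.9]
scene rail 0.71 [271.6, 211.6] [ 0.5114 -0.0989] jig [ 11.7 -77.5]
scene jig_pads 0.64 [262.3, 205.9] [ 0.5467 -0.086 ] jig [  32.5 -108.7]
scene jig_plate 0.8 [273.1, 192.8] [ 0.5459 -0.1327] jig [ -13.1 -118.9]
rail 0.69 cols 167 327 rows 221 231 [220.1, 223.2]
jig_post 0.65 cols 307 325 rows 211 230 [318.9, 220.0]Traceback (most recent call last):
  File "<stdin>", line 9, in <module>
IndexError: list index out of range
```

Run:
```python
from h import *
from path import *
s=sense();c=capture("wrist")
g=cv2.cvtColor(c["img"],cv2.COLOR_RGB2GRAY)
L=cv2.createLineSegmentDetector().detect(g)[0][:,0]
def jg(p,z): w=atz(c,p,z,s)[:2]; return (J.T@(w-post))*1000+[-8,0]
for l in L:
    if np.hypot(l[2]-l[0],l[3]-l[1])>35 and 195<l[1]<262 and abs(l[3]-l[1])<25:
        o=[]
        for z in (0,.025,.05,.057):
            a,b=jg(l[:2],z),jg(l[2:],z);o.append((z,a.round(),b.round(),np.degrees(np.arctan((b-a)[0]/(b-a)[1])).round(1)))
        print(l.round(),*[f"{q[0]}:{q[1]}{q[2]} {q[3]}" for q in o])
```

```text
[329. 231. 368. 231.] 0:[26. 20.][27. 62.] 1.3 0.025:[-25.   6.][-24.  41.] 1.3 0.05:[-76.  -7.][-75.  21.] 1.3 0.057:[-90. -11.][-89.  15.] 1.3
[439. 215. 511. 209.] 0:[ -6. 123.][-16. 190.] -8.4 0.025:[-52.  92.][-60. 148.] -8.4 0.05:[-97.  62.][-104.  106.] -8.4 0.057:[-110.   53.][-116.   95.] -8.4
[147. 231. 238. 230.] 0:[  21. -173.][ 23. -77.] 0.7 0.025:[ -29. -154.][-28. -75.] 0.7 0.05:[ -79. -135.][-78. -72.] 0.7 0.057:[ -93. -130.][-92. -71.] 0.7
[511. 215. 400. 230.] 0:[ -5. 197.][26. 96.] -16.9 0.025:[-51. 154.][-25.  70.] -16.9 0.05:[-97. 111.][-76.  44.] -16.9 0.057:[-109.   99.][-90.  37.] -16.9
[391. 258. 431. 256.] 0:[106. 114.][102. 165.] -4.4 0.025:[42. 85.][ 39. 127.] -4.4 0.05:[-22.  56.][-25.  90.] -4.4 0.057:[-40.  48.][-43.  79.] -4.4
[234. 219. 307. 220.] 0:[ -2. -80.][ 0. -8.] 1.7 0.025:[-48. -77.][-46. -17.] 1.7 0.05:[-95. -74.][-93. -25.] 1.7 0.057:[-107.  -73.][-106.  -28.] 1.7
[433. 258. 498. 257.] 0:[109. 171.][110. 259.] 1.0 0.025:[ 44. 132.][ 45. 205.] 1.0 0.05:[-21.  94.][-20. 152.] 1.0 0.057:[-39.  83.][-38. 137.] 1.0
[372. 232. 440. 215.] 0:[31. 66
[... 703 characters left out ...]
88.][-90.  57.] -16.2 0.057:[-111.   77.][-103.   49.] -16.2
[499. 251. 452. 255.] 0:[ 90. 247.][101. 192.] -11.0 0.025:[ 28. 196.][ 37. 150.] -11.0 0.05:[-33. 145.][-26. 107.] -11.0 0.057:[-51. 130.][-44.  96.] -11.0
[ 17. 258. 123. 259.] 0:[  93. -356.][  98. -224.] 2.2 0.025:[  31. -306.][  35. -197.] 2.2 0.05:[ -32. -257.][ -28. -170.] 2.2 0.057:[ -49. -243.][ -46. -162.] 2.2
[164. 217. 231. 217.] 0:[  -9. -147.][ -7. -83.] 1.8 0.025:[ -54. -133.][-53. -80.] 1.8 0.05:[ -99. -118.][-98. -76.] 1.8 0.057:[-112. -114.][-111.  -75.] 1.8
[238. 221. 168. 221.] 0:[  2. -76.][  -0. -146.] 1.7 0.025:[-45. -74.][ -47. -132.] 1.7 0.05:[-92. -71.][ -93. -117.] 1.7 0.057:[-105.  -70.][-106. -113.] 1.7
```

```bash
python3 -c "
from station import *
print(finish_job())"
```

```text
the job is handed in; nothing more can be done
None
```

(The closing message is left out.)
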